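Pin a tape roll into its holder

ROBOT

A 7-joint arm with a two-finger parallel gripper is mounted at the origin on the work surface. World frame = base frame: x ahead of the robot, y to its left, z up, the work surface at z = 0. Lengths are in m, angles in rad, forces in N, time in s.
With the tool pointing down it reaches from about 0.425 to 0.975 m from the base axis. Payload 16.7 kg.
Tool frame: the origin (TCP) lies between the finger pads; the fingertips stand 8 mm ahead of it and the grasp point (between the pads) lies 11 mm behind it; x points along the fingers, z is the direction in which the jaws open and shut, and the axes are right-handed (so a half turn about x gives the same grasp; the last joint's range is limited). The gripper opens to 85 mm and grips with 20 to 120 N. Pads are 22 mm wide; open, the fingers measure 114 mm over their backs; the gripper's body (76 mm by 85 mm) begins 54 mm behind the grasp point. The pads swing forward as they close: fully open they stand 13 mm farther back than shut.
Start: joints at [1.192, 0.426, 0.074, 1.606, -0.034, 1.111, -0.067], TCP at [0.154, -0.657, 0.239] pointing down, gripper open.
Joint ranges: [-2.85, 2.85], [-0.5, 2.14], [-1.23, 1.37], [0.21, 2.46], [-1.02, 4.16], [0.16, 2.05], [-2.73, 2.73]. Speed limits (rad/s): [1.89, 1.89, 2.39, 2.39, 3.01, 3.01, 3.01].

INTERFACE

Orientations are given as a unit quaternion [x, y, z, w].
In Python, from cell import robot gives the robot as it stands. The module is installed in compiled form; this text tells all that it offers.
- The arm moves only by the shell command python3 -m handwheel 'ROWS' [FORCE]. ROWS is a JSON object of lists of equal length, an entry for each row: "translation": the shift along the tool's x, y, z in m, a list of three; "rot": the turn, a rotation vector about the tool's x, y, z in degrees, a list of three; "hand": the finger opening in m, from 0 to 0.0854. In form: {"translation": [[x, y, z], ...], "rot": [[rx, ry, rz], ...], "hand": [hand, ...]}. A call has exactly 10 rows; each row is the pose to reach, as a shift and turn from the pose commanded when the call began, along the tool's axes at that moment; what a row does not reach only later rows make up. A row lasts 1/12 s, in which the tool goes at most 41.7 mm and 7.16 degrees, less where a joint would pass 70% of its speed; a pose out of reach is approached as far as the arm can. A call with a gripper value outside its range is refused whole. The fingers move at their own pace and stop on an object; FORCE is the grip in N (left out, the last holds). Time passes only in rows, so rows that repeat a pose let the fingers close, or fill a call up. It gives the time, the measured TCP pose, the force and the opening at its end, in the units of the state.
- robot.get_obs(): the state, without advancing time (a new reading comes with each control period).
- robot.camera(name): name is "scene" or "top" or "wrist"; returns (picture, depth): 400x640x3 uint8, red, green, blue; 400x640 float32, m along the optical axis (not along the pixel's ray), 0 where there is no reading.
- robot.get_calibration(name): a dict with "fx", "fy", "cx", "cy" (pixels), "T" (4x4, takes a point from camera to world coordinates); the wrist camera has in their place "mount" (4x4, takes a point from camera to tool coordinates, whose origin is the TCP and whose axes are the tool frame's). Camera axes: x right, y up, looking along -z (the intrinsics and any distortion apply to the point x, -y, -z); pixel columns grow to the right and rows downward; lengths in m; the calibration is good to about 2 mm. A picture is of the moment at which its call begins: read the wrist's pose just before it. get_calibration takes no time and is no camera call.
- robot.finish_job(): hands the job in, once; it reports no verdict.
The state is a dict: "clock": time; "q": joint angles; "qvel": joint speeds; "tau": joint torques, N m; "tcp_pos": TCP position; "tcp_rot": TCP orientation; "ft_force": force on the tool from outside, world axes, zero at the start; "torque": the same for the moment, N m; "opening": finger opening in m.
Only numpy, scipy, OpenCV 4.12 (cv2) and the standard library are available. Lean on these libraries where they do the work, as an engineer would, in place of code of your own. Each camera call takes 0.05 s, during which the arm holds its last target. There are 200 camera calls.

TASK

A roll of tape stands between the two plates of the metal roll holder. Take the spindle that fits it from the wooden stand (the longest one, with the plain slim shaft, not the short one or the one with the thick sleeve), and lower it from above through the hole in the top plate, the roll and the hole in the bottom plate until its collar sits on the top plate. Carry it all the way down rather than dropping it, then let go.

Things in the scene. Friction and masses are not known exactly. Their poses are not given: they have to be found in the camera images.
- spindle_grip (a point): Right spindle, upright in a stand. From tip up: steel shaft 20 mm dia, 120 mm long (lowest 8 mm tapers to 12 mm), steel collar 56 mm dia, 10 mm thick, black grip 26 mm dia, 60 mm tall; 0.18 to 0.35 kg. This point: centre of the grip, on the axis, 160 mm above the tip, 40 mm above the collar's underside; z up the shaft. Two others, same grip and collar, have a 55 mm shaft or a 44 mm thick sleeve.
- spindle_tip (a point): Lower end of the right spindle's shaft, on its axis; z up the shaft. At the start it rests 10 mm above the table in one of three sockets (23 mm wide, 40 mm deep, 95 mm apart, the spindles in any order) of a fixed plywood block, 75 x 260 x 50 mm high. The other two spindles reach 160 mm above the table at most.
- upper_bore (a point): Centre of the 36 mm hole through the holder's top plate (130 x 110 x 10 mm, level), at its top face, 135 mm above the table; z up. The holder is a fixed C-shaped metal frame: base, two plates and an upright along one side, 65 mm from the hole, no higher than the top plate.
- lower_bore (a point): Centre of the 36 mm hole through the 10 mm bottom plate, at its top face, 65 mm above the table, straight below the upper hole; z up; 47 mm free below the plate. A loose tape roll (100 mm dia, 40 mm tall, 52 mm core hole) lies on this plate round the hole. With the collar down on the top plate the tip is 50 mm below this point.
Not all that is in view belongs to the job. What is shaped like the part that bears spindle_grip but green or yellow is not meant.

How it is judged:
On the way:
1. the spindle, still held in the gripper, is through both holes with its collar within 15 mm of the top plate (contact force between the fingers and spindle above 0.5 N and z of spindle_grip in the frame of upper_bore below 0.055 m and horizontal distance between spindle_grip and upper_bore below 0.016 m and horizontal distance between spindle_tip and lower_bore below 0.016 m), for 0.1 s.
At the end, for the whole second after the job is handed in: The long slim spindle stands through both holes of the holder: collar down on the top plate (within 5 mm), grip within 16 mm of the upper hole's axis and tip within 16 mm of the lower hole's axis and at least 40 mm below the bottom plate's top face, upright within 10 degrees, let go and at rest (z of spindle_grip in the frame of upper_bore below 0.045 m and horizontal distance between spindle_grip and upper_bore below 0.016 m and z of spindle_tip in the frame of lower_bore below -0.04 m and horizontal distance between spindle_tip and lower_bore below 0.016 m and angle between the z axis of spindle_grip and the z axis of upper_bore, either way round below 0.17 rad and linear speed of spindle below 0.03 m/s); the robot touches nothing.
It also fails if it takes over 51 s, if anything falls off the work surface, if the arm or the gripper's body presses on something with over 40 N, if the wrist force passes 120 N, or if a joint passes its speed limit or range.

## Working session

There is one attempt and no reset: what is moved stays moved. The work goes in short steps, Python scripts to look and compute and a shell command to move; the robot and the scene stay as the last step left them, time stands still between calls to the robot, and variables do not carry over. Pictures are saved under pics/ and viewed, about 8 in all and at most 12, crops included, and the job is handed in when it is done.

```bash
mkdir -p pics
cat > h.py <<'E'
import numpy as np, cv2
from cell import robot
from scipy.spatial.transform import Rotation as R
def grab(n):
    o=robot.get_obs(); rgb,d=robot.camera(n); c=robot.get_calibration(n)
    if 'T' in c: T=c['T']
    else:
        W=np.eye(4);W[:3,:3]=R.from_quat(o['tcp_rot']).as_matrix();W[:3,3]=o['tcp_pos'];T=W@np.array(c['mount'])
    return rgb,d,c,np.array(T)
def cloud(d,c,T):
    v,u=np.indices(d.shape); P=np.stack([(u-c['cx'])/c['fx']*d,-(v-c['cy'])/c['fy']*d,-d],-1)
    P=P@T[:3,:3].T+T[:3,3]; P[d<=0]=np.nan; return P
E
python3 - <<'E'
from h import *
print(robot.get_obs())
for n in ['scene','top']:
    rgb,d,c,T=grab(n); cv2.imwrite(f'pics/{n}0.png',rgb[...,::-1]); np.savez(f'{n}0.npz',rgb=rgb,P=cloud(d,c,T)); print(c)
E
```

```text
{'clock': 0.0, 'q': array([ 1.19151148,  0.42672741,  0.07384627,  1.60658903, -0.03410813,
        1.11079927, -0.06708227]), 'qvel': array([-0.00018722,  0.00098502,  0.00151106, -0.00021007,  0.00031768,
       -0.00012684,  0.00050598]), 'tau': array([-1.14292576e-03, -9.49838519e+01,  3.76039580e+00, -4.63510787e+01,
        1.91341789e-02,  1.01288324e-02, -2.67423144e-05]), 'tcp_pos': array([ 0.1536338 , -0.65688546,  0.23862144]), 'tcp_rot': array([ 0.43964092,  0.55438828, -0.43913329,  0.55365282]), 'ft_force': array([-0.40411212, -0.45821453, -0.58402662]), 'torque': array([0.02522272, 0.00047265, 0.02528342]), 'opening': 0.0853396067510036}
{'fx': 451.8210041616179, 'fy': 451.8210041616179, 'cx': 321.9923071640158, 'cy': 197.89759220098756, 'T': array([[-0.46592021, -0.66713782,  0.58124477,  1.06669286],
       [ 0.88476239, -0.34334488,  0.31513459,  0.26901393],
       [-0.01067079,  0.66109109,  0.75022977,  0.83866166],
       [ 0.        ,  0.        ,  0.        ,  1.        ]])}
{'fx': 382.1852445573866, 'fy': 382.1852445573866, 'cx': 316.7234636099906, 'cy': 201.6713535907313, 'T': array([[ 0.02071263,  0.97532836, -0.21978531,  0.32542055],
       [-0.9997849 ,  0.02044033, -0.00351317, -0.02649682],
       [ 0.00106599,  0.2198108 ,  0.97554194,  0.94434502],
       [ 0.        ,  0.        ,  0.        ,  1.        ]])}
```

View pics/scene0.png

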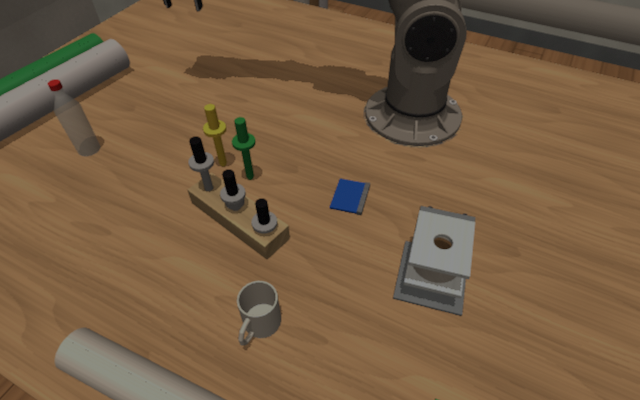

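View pics/top0.png

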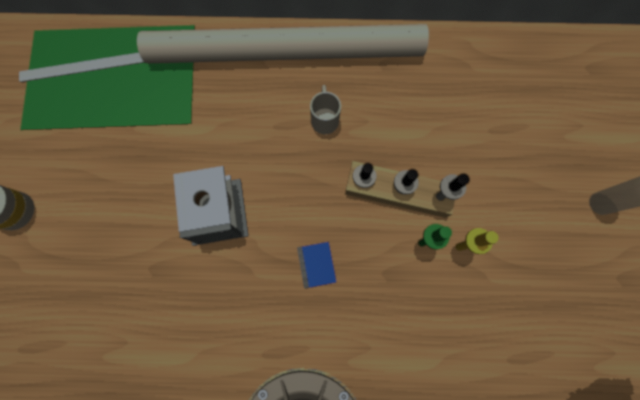

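Candidates: black grips at scene pixels (198,150), (230,183) and (263,213), plus decoys in yellow (212,117) and green (241,132). The one at (198,150) stands highest on a slim shaft, so I choose it. Next: a close crop and measurements.

Run:
```python
from h import *
from scipy.optimize import least_squares
S=np.load('scene0.npz');Tp=np.load('top0.npz')
cr=S['rgb'][90:260,170:310,::-1]; h=S['rgb'][195:315,385:490,::-1]
a=cv2.resize(cr,None,fx=3.4,fy=3.4,interpolation=cv2.INTER_CUBIC);b=cv2.resize(h,(300,343),interpolation=cv2.INTER_CUBIC)
im=np.zeros((a.shape[0],a.shape[1]+300,3),np.uint8);im[:,:a.shape[1]]=a;im[:343,a.shape[1]:]=b;cv2.imwrite('pics/crop.png',im)
def circ(xy,r=None):
    f=lambda p:np.hypot(*(xy-p[:2]).T)-(r or p[2])
    s=least_squares(f,[*xy.mean(0),.02],loss='soft_l1',f_scale=.001);return s.x.round(4)
for n,D,box in [('scene',S,(180,130,222,200)),('top',Tp,(432,165,478,210))]:
    x0,y0,x1,y1=box;P=D['P'][y0:y1,x0:x1].reshape(-1,3);g=D['rgb'][y0:y1,x0:x1].reshape(-1,3)
    m=np.isfinite(P[:,2])&(P[:,2]>.12)&(P[:,2]<.25)
    dark=m&(g.max(1)<60)
    print(n,m.sum(),dark.sum(),np.percentile(P[m,2],[1,50,99]).round(4))
    k=dark&(P[:,2]>.15)&(P[:,2]<.193); print(' grip',k.sum(),P[k].mean(0).round(4),circ(P[k,:2],.013))
    k=m&(P[:,2]>.19); print(' top',k.sum(),P[k].mean(0).round(4))
    k=m&(g.max(1)>90)&(P[:,2]>.125)&(P[:,2]<.15); print(' collar',k.sum(),P[k].mean(0).round(4),P[k].min(0).round(4),P[k].max(0).round(4))
for n,D,box in [('scene',S,(400,200,485,285)),('top',Tp,(165,160,240,250))]:
    x0,y0,x1,y1=box;P=D['P'][y0:y1,x0:x1];m=(P[...,2]>.125)&(P[...,2]<.145)
    M=m.astype(np.uint8);cs,hi=cv2.findContours(M,cv2.RETR_CCOMP,cv2.CHAIN_APPROX_NONE)
    p=P[m];rect=cv2.minAreaRect((p[:,:2]*1000).astype(np.float32));print(n,'plate z',np.median(p[:,2]),rect)
    for c_,h_ in zip(cs,hi[0]):
        if h_[3]>=0 and len(c_)>15:
            q=np.array([P[v,u] for u,v in c_[:,0]]);print(' hole',len(c_),circ(q[:,:2]),(c_[:,0].mean(0)+[x0,y0]).round(1),q[:,2].mean())
```

```text
scene 716 312 [0.1225 0.141  0.2011]
 grip 172 [ 0.5547 -0.3124  0.1717] [ 0.5483 -0.321   0.02  ]
 top 109 [ 0.5515 -0.3177  0.198 ]
 collar 290 [ 0.5254 -0.3293  0.137 ] [ 0.4337 -0.3869  0.1264] [ 0.5771 -0.2914  0.143 ]
top 603 241 [0.1307 0.1418 0.2018]
 grip 101 [ 0.541  -0.3124  0.1715] [ 0.5485 -0.32    0.02  ]
 top 141 [ 0.5469 -0.318   0.199 ]
 collar 248 [ 0.5468 -0.3122  0.14  ] [ 0.5206 -0.3457  0.1307] [ 0.5762 -0.2918  0.144 ]
scene plate z 0.13459960048731406 ((504.5924987792969, 226.7590789794922), (150.98812866210938, 109.98165130615234), 11.23060131072998)
 hole 45 [0.5135 0.2285 0.0185] [441.8 242.3] 0.13111083529187467
top plate z 0.13464421950198463 ((503.41339111328125, 227.521484375), (147.92160034179688, 111.21589660644531), 11.233156204223633)
 hole 45 [0.5109 0.2285 0.0185] [201.3 198.2] 0.13236504398820628
```

View pics/crop.png

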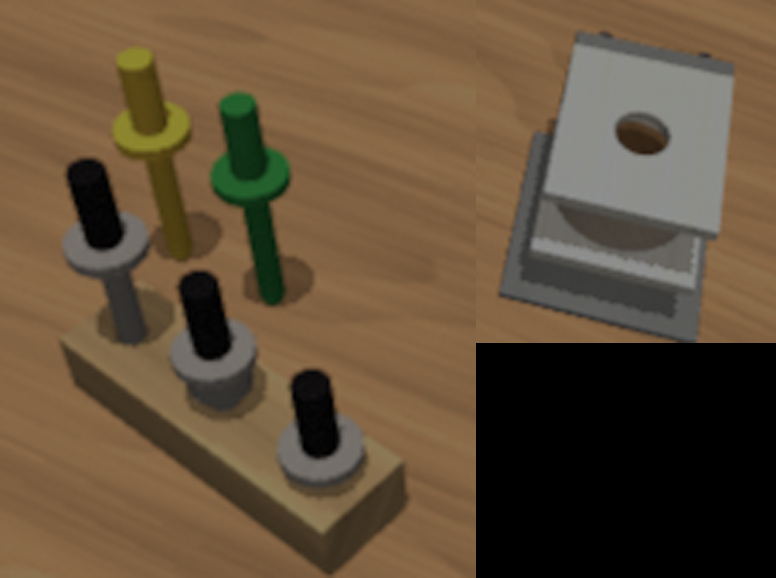

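The crop shows the chosen spindle at (95,205) with its long slim shaft. The middle one has the thick sleeve and the right one is short. The holder's hole is at crop pixel (641,133).

```bash
cat >> h.py <<'E'
def togo(p):
    o=robot.get_obs();M=R.from_quat(o['tcp_rot']).as_matrix()
    print('t',o['clock'],'tcp',o['tcp_pos'].round(4),'f',o['ft_force'].round(1),'open',round(o['opening'],4),'rel',(M.T@(np.array(p)-o['tcp_pos'])).round(4))
    return M
E
python3 - <<'E'
from h import *
S=np.load('top0.npz')
P=S['P'];g=S['rgb'].astype(int)
for n,m in [('green',(g[...,1]>g[...,0]+40)&(g[...,1]>g[...,2]+40)),('yel',(g[...,0]>g[...,2]+70)&(g[...,1]>g[...,2]+70))]:
    m=m&(P[...,2]>.15); 
    if m.sum(): print(n,m.sum(),P[m].mean(0).round(3),P[m].max(0).round(3))
print(togo([.548,-.3195,.26]).round(3))
E
```

```text
green 97 [ 0.439 -0.28   0.19 ] [ 0.452 -0.269  0.193]
yel 96 [ 0.431 -0.372  0.19 ] [ 0.441 -0.362  0.193]
t 0.1 tcp [ 0.1536 -0.6569  0.2387] f [ 0.   1.3 -1. ] open 0.0854 rel [-0.0211  0.4608 -0.2387]
[[-0.     0.974  0.228]
 [ 0.001  0.228 -0.974]
 [-1.    -0.    -0.001]]
```

```bash
python3 -m handwheel '{"translation":[[-0.03,0.01,-0.005],[-0.06,0.035,-0.018],[-0.06,0.07,-0.036],[-0.06,0.106,-0.055],[-0.06,0.142,-0.074],[-0.06,0.178,-0.092],[-0.06,0.214,-0.111],[-0.06,0.25,-0.13],[-0.06,0.286,-0.148],[-0.06,0.322,-0.167]],"rot":[[0,0,0],[0,0,0],[0,0,0],[0,0,0],[0,0,0],[0,0,0],[0,0,0],[0,0,0],[0,0,0],[0,0,0]],"hand":[0.085,0.085,0.085,0.085,0.085,0.085,0.085,0.085,0.085,0.085]}' 60
python3 -m handwheel '{"translation":[[0,0.03,-0.015],[0,0.06,-0.03],[0,0.09,-0.046],[0,0.115,-0.06],[0,0.13,-0.068],[0,0.138,-0.0715],[0,0.138,-0.0715],[0,0.138,-0.0715],[0,0.138,-0.0715],[0,0.138,-0.0715]],"rot":[[0,0,0],[0,0,0],[0,0,0],[0,0,0],[0,0,0],[0,0,0],[0,0,0],[0,0,0],[0,0,0],[0,0,0]],"hand":[0.085,0.085,0.085,0.085,0.085,0.085,0.085,0.085,0.085,0.085]}'
python3 - <<'E'
from h import *
from scipy.optimize import least_squares
rgb,d,c,T=grab('wrist'); P=cloud(d,c,T); cv2.imwrite('pics/w1.png',rgb[...,::-1])
p=P.reshape(-1,3);g=rgb.reshape(-1,3);near=np.hypot(p[:,0]-.548,p[:,1]+.3195)<.045
for lo,hi in [(.13,.15),(.15,.19),(.19,.21)]:
    k=near&(p[:,2]>lo)&(p[:,2]<hi)
    if k.sum(): print(lo,k.sum(),p[k].mean(0).round(4),((p[k].min(0)+p[k].max(0))/2).round(4))
togo([.548,-.3195,.161])
E
```

```text
clock: 0.93
tcp_pos: [0.4303, -0.4197, 0.2992]
tcp_rot: [0.439, 0.554, -0.439, 0.554]
ft_force: [1.5, -1.1, 0.1]
opening: 0.085
clock: 1.77
tcp_pos: [0.5462, -0.3217, 0.2994]
tcp_rot: [0.44, 0.554, -0.44, 0.554]
ft_force: [0.2, -1.0, 0.9]
opening: 0.0851
0.13 1772 [ 0.5552 -0.319   0.1411] [ 0.549  -0.3204  0.1403]
0.15 294 [ 0.5579 -0.3186  0.1718] [ 0.5552 -0.3198  0.1701]
0.19 977 [ 0.549  -0.3204  0.2004] [ 0.5481 -0.3205  0.1965]
t 1.8167 tcp [ 0.5463 -0.3215  0.2994] f [ 0.7 -0.1 -0.6] open 0.0848 rel [ 0.1384  0.0021 -0.0016]
```

View pics/w1.png

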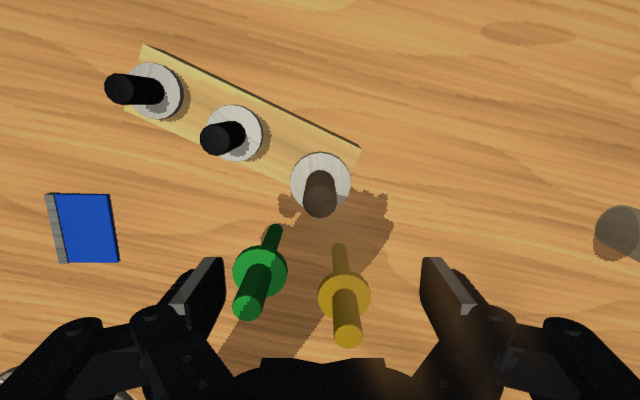

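The wrist view shows the chosen spindle at (320,195), on the jaw centreline, with the decoys clear of the fingers at (260,270) and (345,295). The measured grip axis is (0.5487, -0.3203). Next I descend and close.

```bash
python3 -m handwheel '{"translation":[[0.015,0.0026,-0.0006],[0.04,0.0026,-0.0006],[0.065,0.0026,-0.0006],[0.09,0.0026,-0.0006],[0.11,0.0026,-0.0006],[0.125,0.0026,-0.0006],[0.134,0.0026,-0.0006],[0.138,0.0026,-0.0006],[0.138,0.0026,-0.0006],[0.138,0.0026,-0.0006]],"rot":[[0,0,0],[0,0,0],[0,0,0],[0,0,0],[0,0,0],[0,0,0],[0,0,0],[0,0,0],[0,0,0],[0,0,0]],"hand":[0.085,0.085,0.085,0.085,0.085,0.085,0.085,0.085,0.085,0.085]}'
python3 -m handwheel '{"translation":[[0,0,0],[0,0,0],[0,0,0],[0,0,0],[0,0,0],[0,0,0],[0,0,0],[0,0,0],[0,0,0],[0,0,0]],"rot":[[0,0,0],[0,0,0],[0,0,0],[0,0,0],[0,0,0],[0,0,0],[0,0,0],[0,0,0],[0,0,0],[0,0,0]],"hand":[0.06,0.045,0.035,0.03,0.025,0.02,0.02,0.02,0.02,0.02]}' 60
python3 -m handwheel '{"translation":[[0,0,0],[0,0,0],[0,0,0],[0,0,0],[0,0,0],[0,0,0],[0,0,0],[-0.005,0,0],[-0.01,0,0],[-0.02,0,0]],"rot":[[0,0,0],[0,0,0],[0,0,0],[0,0,0],[0,0,0],[0,0,0],[0,0,0],[0,0,0],[0,0,0],[0,0,0]],"hand":[0.015,0.01,0.01,0.01,0.01,0.01,0.01,0.01,0.01,0.01]}' 60
```

```text
clock: 2.65
tcp_pos: [0.5499, -0.3195, 0.1621]
tcp_rot: [0.44, 0.554, -0.439, 0.554]
ft_force: [0.2, 0.4, 0.6]
opening: 0.0851
clock: 3.48
tcp_pos: [0.55, -0.3191, 0.1618]
tcp_rot: [0.439, 0.554, -0.439, 0.554]
ft_force: [-0.4, -0.3, 5.2]
opening: 0.0248
clock: 4.32
tcp_pos: [0.5491, -0.3188, 0.181]
tcp_rot: [0.439, 0.555, -0.44, 0.553]
ft_force: [0.4, 0.3, -1.9]
opening: 0.0246
```

```bash
python3 -m handwheel '{"translation":[[-0.02,0,0],[-0.04,0,0],[-0.06,0,0],[-0.085,0,0],[-0.11,0,0],[-0.135,0,0],[-0.155,0,0],[-0.17,0,0],[-0.175,0,0],[-0.175,0,0]],"rot":[[0,0,0],[0,0,0],[0,0,0],[0,0,0],[0,0,0],[0,0,0],[0,0,0],[0,0,0],[0,0,0],[0,0,0]],"hand":[0.01,0.01,0.01,0.01,0.01,0.01,0.01,0.01,0.01,0.01]}'
python3 - <<'E'
from h import *
togo([.512,.2285,.356])
rgb,d,c,T=grab('scene'); cv2.imwrite('pics/s2.png',cv2.resize(rgb[0:260,100:400,::-1],None,fx=2,fy=2,interpolation=cv2.INTER_CUBIC))
E
```

```text
clock: 5.15
tcp_pos: [0.55, -0.3192, 0.358]
tcp_rot: [0.44, 0.553, -0.439, 0.555]
ft_force: [0.3, -1.0, -2.6]
opening: 0.025
t 5.15 tcp [ 0.55   -0.3192  0.358 ] f [ 0.3 -1.  -2.6] open 0.025 rel [ 0.0014  0.0877 -0.542 ]
```

View pics/s2.png

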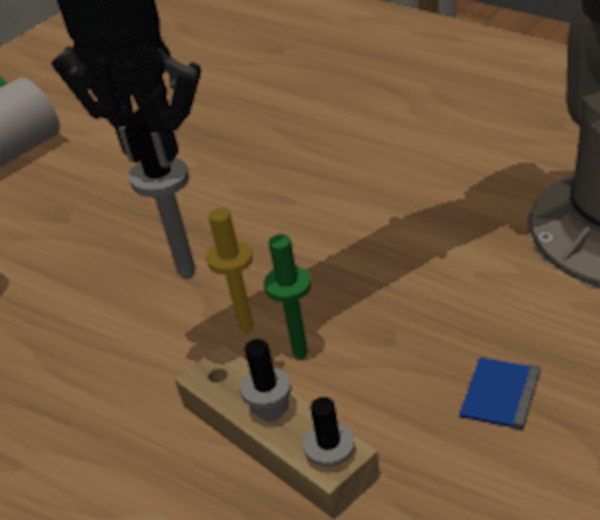

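The spindle is in the jaws with its shaft hanging straight, tip near (187,275) and collar at (159,178), and its socket is empty. Next I carry it over.

```bash
python3 -m handwheel '{"translation":[[0,0.002,-0.01],[0,0.005,-0.03],[0,0.009,-0.057],[0,0.014,-0.087],[0,0.019,-0.117],[0,0.024,-0.147],[0,0.029,-0.177],[0,0.034,-0.207],[0,0.038,-0.237],[0,0.043,-0.267]],"rot":[[0,0,0],[0,0,0],[0,0,0],[0,0,0],[0,0,0],[0,0,0],[0,0,0],[0,0,0],[0,0,0],[0,0,0]],"hand":[0.01,0.01,0.01,0.01,0.01,0.01,0.01,0.01,0.01,0.01]}'
python3 -m handwheel '{"translation":[[0,0.005,-0.03],[0,0.01,-0.06],[0,0.015,-0.09],[0,0.02,-0.12],[0,0.025,-0.15],[0,0.03,-0.18],[0,0.035,-0.21],[0,0.039,-0.237],[0,0.042,-0.258],[0,0.044,-0.27]],"rot":[[0,0,0],[0,0,0],[0,0,0],[0,0,0],[0,0,0],[0,0,0],[0,0,0],[0,0,0],[0,0,0],[0,0,0]],"hand":[0.01,0.01,0.01,0.01,0.01,0.01,0.01,0.01,0.01,0.01]}'
python3 -m handwheel '{"translation":[[0,0,0],[0,0,0],[0,0,0],[0,0,0],[0,0,0],[0,0,0],[0,0,0],[0,0,0],[0,0,0],[0,0,0]],"rot":[[0,0,0],[0,0,0],[0,0,0],[0,0,0],[0,0,0],[0,0,0],[0,0,0],[0,0,0],[0,0,0],[0,0,0]],"hand":[0.01,0.01,0.01,0.01,0.01,0.01,0.01,0.01,0.01,0.01]}'
python3 - <<'E'
from h import *
togo([.512,.2285,.356])
ims=[]
for n in ['scene','top']:
    rgb,d,c,T=grab(n);P=cloud(d,c,T);np.savez(n+'3.npz',rgb=rgb,P=P)
    p=P.reshape(-1,3);near=np.hypot(p[:,0]-.512,p[:,1]-.2285)<.06
    for lo in np.arange(.205,.33,.02):
        k=near&(p[:,2]>lo)&(p[:,2]<lo+.02)
        if k.sum()>4:print(n,lo.round(3),k.sum(),np.median(p[k],0).round(4))
    x,y=(370,60) if n=='scene' else (120,90)
    ims.append(cv2.resize(rgb[y:y+230,x:x+170,::-1],None,fx=2.3,fy=2.3,interpolation=cv2.INTER_CUBIC))
cv2.imwrite('pics/s3.png',np.hstack(ims))
E
```

```text
clock: 6.03
tcp_pos: [0.5295, -0.0472, 0.3552]
tcp_rot: [0.439, 0.555, -0.44, 0.554]
ft_force: [0.9, -0.9, -1.6]
opening: 0.0241
clock: 6.87
tcp_pos: [0.5104, 0.2267, 0.3553]
tcp_rot: [0.438, 0.555, -0.439, 0.554]
ft_force: [-0.3, -0.3, -3.2]
opening: 0.0248
clock: 7.7
tcp_pos: [0.5122, 0.2236, 0.3564]
tcp_rot: [0.439, 0.554, -0.439, 0.554]
ft_force: [-0.1, -0.0, -3.0]
opening: 0.0249
t 7.7 tcp [0.5122 0.2236 0.3564] f [-0.1 -0.  -3. ] open 0.0249 rel [ 0.0004  0.001  -0.0048]
scene 0.205 57 [0.5189 0.2228 0.2172]
scene 0.225 88 [0.5196 0.2225 0.2347]
scene 0.245 96 [0.5193 0.2229 0.2545]
scene 0.265 100 [0.5191 0.2228 0.275 ]
scene 0.285 106 [0.5192 0.2228 0.2947]
scene 0.305 16 [0.5249 0.2222 0.3148]
scene 0.325 586 [0.524  0.2247 0.3341]
top 0.205 26 [0.5057 0.215  0.2189]
top 0.225 45 [0.5049 0.2148 0.2347]
top 0.245 47 [0.5048 0.2153 0.2554]
top 0.265 41 [0.505  0.2147 0.2731]
top 0.305 7 [0.4849 0.2204 0.3242]
top 0.325 467 [0.4981 0.2115 0.334 ]
```

View pics/s3.png

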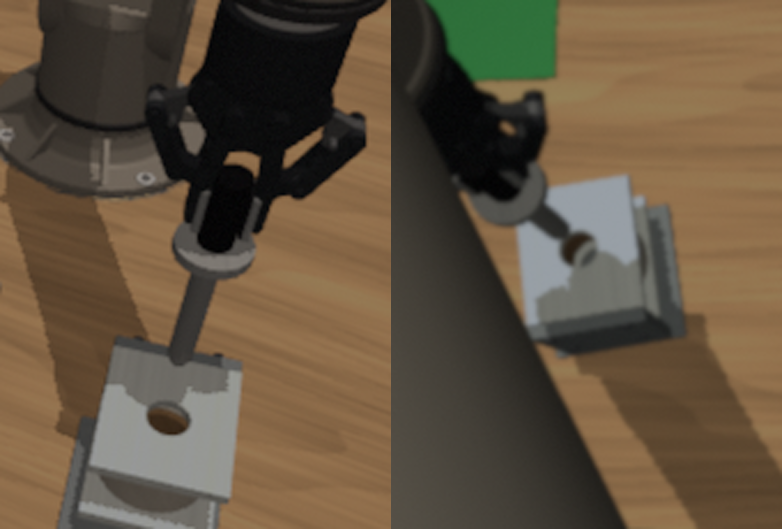

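The shaft hangs vertical. In the left view its tip is at (180,360), just behind the hole at (168,417). Both cameras put its axis at about (0.5105, 0.222), and the hole is at (0.512, 0.2285). Next I align and lower to just above the plate.

```bash
python3 -m handwheel '{"translation":[[0,0.0015,-0.003],[0,0.003,-0.006],[0.01,0.003,-0.006],[0.02,0.003,-0.006],[0.03,0.003,-0.006],[0.04,0.003,-0.006],[0.05,0.003,-0.006],[0.056,0.003,-0.006],[0.056,0.003,-0.006],[0.056,0.003,-0.006]],"rot":[[0,0,0],[0,0,0],[0,0,0],[0,0,0],[0,0,0],[0,0,0],[0,0,0],[0,0,0],[0,0,0],[0,0,0]],"hand":[0.01,0.01,0.01,0.01,0.01,0.01,0.01,0.01,0.01,0.01]}'
python3 - <<'E'
from h import *
togo([.512,.2285,.356])
ims=[]
for n,(x,y) in {'scene':(390,150),'top':(150,140)}.items():
    rgb,d,c,T=grab(n);P=cloud(d,c,T)
    p=P.reshape(-1,3);near=np.hypot(p[:,0]-.512,p[:,1]-.2285)<.04
    for lo in [.15,.17,.19,.21]:
        k=near&(p[:,2]>lo)&(p[:,2]<lo+.02)
        if k.sum()>4:print(n,lo,k.sum(),np.median(p[k],0).round(4))
    ims.append(cv2.resize(rgb[y:y+130,x:x+100,::-1],None,fx=4,fy=4,interpolation=cv2.INTER_CUBIC))
cv2.imwrite('pics/s4.png',np.hstack(ims))
E
```

```text
clock: 8.63
tcp_pos: [0.5137, 0.2301, 0.3001]
tcp_rot: [0.439, 0.554, -0.44, 0.554]
ft_force: [-0.1, 1.4, -1.4]
opening: 0.0248
t 8.6333 tcp [0.5137 0.2301 0.3001] f [-0.1  1.4 -1.4] open 0.0248 rel [-0.0559 -0.002   0.0012]
scene 0.15 54 [0.521  0.2289 0.1624]
scene 0.17 78 [0.5205 0.2296 0.18  ]
scene 0.19 80 [0.5207 0.2286 0.2008]
scene 0.21 85 [0.5207 0.2292 0.2196]
top 0.15 25 [0.5076 0.2221 0.163 ]
top 0.17 35 [0.5058 0.2218 0.1785]
top 0.19 40 [0.5065 0.2217 0.1998]
top 0.21 29 [0.5071 0.2213 0.2173]
```

View pics/s4.png

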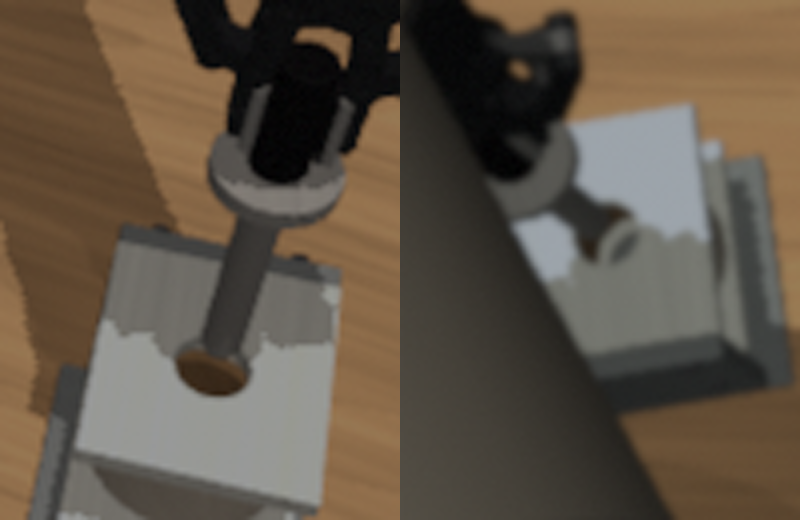

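The tip, at (222,350) in the left view, is above the hole at (213,368) and comes down into it along the shaft line. The axis is at about (0.5125, 0.2285), which agrees with the hole. Next I lower in stages and watch the force.

```bash
python3 -m handwheel '{"translation":[[0.006,0,0],[0.013,0,0],[0.02,0,0],[0.027,0,0],[0.034,0,0],[0.041,0,0],[0.048,0,0],[0.055,0,0],[0.06,0,0],[0.06,0,0]],"rot":[[0,0,0],[0,0,0],[0,0,0],[0,0,0],[0,0,0],[0,0,0],[0,0,0],[0,0,0],[0,0,0],[0,0,0]],"hand":[0.01,0.01,0.01,0.01,0.01,0.01,0.01,0.01,0.01,0.01]}'
python3 -m handwheel '{"translation":[[0.003,0,0],[0.008,0,0],[0.013,0,0],[0.018,0,0],[0.023,0,0],[0.028,0,0],[0.033,0,0],[0.036,0,0],[0.036,0,0],[0.036,0,0]],"rot":[[0,0,0],[0,0,0],[0,0,0],[0,0,0],[0,0,0],[0,0,0],[0,0,0],[0,0,0],[0,0,0],[0,0,0]],"hand":[0.01,0.01,0.01,0.01,0.01,0.01,0.01,0.01,0.01,0.01]}'
```

```text
clock: 9.57
tcp_pos: [0.5133, 0.2299, 0.2391]
tcp_rot: [0.439, 0.554, -0.44, 0.554]
ft_force: [-0.8, 0.3, -2.1]
opening: 0.0247
clock: 10.4
tcp_pos: [0.5137, 0.2302, 0.2043]
tcp_rot: [0.439, 0.554, -0.439, 0.554]
ft_force: [0.4, 0.3, -2.2]
opening: 0.0247
```

```bash
python3 -m handwheel '{"translation":[[0.003,0,0],[0.007,0,0],[0.012,0,0],[0.017,0,0],[0.022,0,0],[0.026,0,0],[0.03,0,0],[0.033,0,0],[0.034,0,0],[0.034,0,0]],"rot":[[0,0,0],[0,0,0],[0,0,0],[0,0,0],[0,0,0],[0,0,0],[0,0,0],[0,0,0],[0,0,0],[0,0,0]],"hand":[0.01,0.01,0.01,0.01,0.01,0.01,0.01,0.01,0.01,0.01]}'
python3 -m handwheel '{"translation":[[0.0005,0,0],[0.001,0,0],[0.0015,0,0],[0.002,0,0],[0.0025,0,0],[0.003,0,0],[0.003,0,0],[0.003,0,0],[0.003,0,0],[0.003,0,0]],"rot":[[0,0,0],[0,0,0],[0,0,0],[0,0,0],[0,0,0],[0,0,0],[0,0,0],[0,0,0],[0,0,0],[0,0,0]],"hand":[0.01,0.01,0.01,0.01,0.01,0.01,0.01,0.01,0.01,0.01]}'
```

```text
clock: 11.23
tcp_pos: [0.5136, 0.2301, 0.1701]
tcp_rot: [0.439, 0.554, -0.439, 0.554]
ft_force: [0.0, 0.8, -2.0]
opening: 0.0251
clock: 12.07
tcp_pos: [0.5137, 0.2302, 0.1674]
tcp_rot: [0.439, 0.554, -0.439, 0.554]
ft_force: [0.4, 0.5, -2.8]
opening: 0.0245
```

One more millimetre or two until it touches.

```bash
python3 -m handwheel '{"translation":[[0.0003,0,0],[0.0006,0,0],[0.0009,0,0],[0.0012,0,0],[0.0015,0,0],[0.0015,0,0],[0.0015,0,0],[0.0015,0,0],[0.0015,0,0],[0.0015,0,0]],"rot":[[0,0,0],[0,0,0],[0,0,0],[0,0,0],[0,0,0],[0,0,0],[0,0,0],[0,0,0],[0,0,0],[0,0,0]],"hand":[0.01,0.01,0.01,0.01,0.01,0.01,0.01,0.01,0.01,0.01]}'
python3 - <<'E'
from h import *
rgb,d,c,T=grab('scene');cv2.imwrite('pics/s5.png',cv2.resize(rgb[150:300,370:510,::-1],None,fx=4,fy=4,interpolation=cv2.INTER_CUBIC))
p=cloud(d,c,T).reshape(-1,3);r=np.hypot(p[:,0]-.5135,p[:,1]-.23);k=(r<.026)&(r>.016)&(p[:,2]>.138)&(p[:,2]<.153)
print(k.sum(),np.median(p[k,2]),np.median(p[(r>.035)&(r<.05)&(p[:,2]>.12)&(p[:,2]<.14),2]))
E
```

```text
clock: 12.9
tcp_pos: [0.5137, 0.2303, 0.1667]
tcp_rot: [0.439, 0.554, -0.439, 0.554]
ft_force: [-6.7, -2.9, 14.1]
opening: 0.025
178 0.14449938597589562 0.1347938262141365
```

View pics/s5.png

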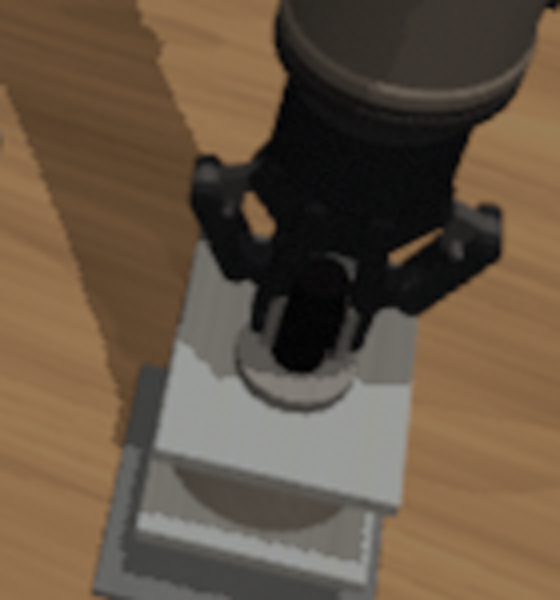

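The collar, at (297,375), sits on the plate: its top is 9.7 mm above it and contact is 14 N. Next I open, then rise.

```bash
python3 -m handwheel '{"translation":[[0,0,0],[0,0,0],[0,0,0],[0,0,0],[0,0,0],[0,0,0],[0,0,0],[0,0,0],[0,0,0],[0,0,0]],"rot":[[0,0,0],[0,0,0],[0,0,0],[0,0,0],[0,0,0],[0,0,0],[0,0,0],[0,0,0],[0,0,0],[0,0,0]],"hand":[0.027,0.03,0.035,0.04,0.05,0.06,0.07,0.08,0.085,0.085]}'
python3 -m handwheel '{"translation":[[-0.01,0,0],[-0.03,0,0],[-0.05,0,0],[-0.075,0,0],[-0.1,0,0],[-0.12,0,0],[-0.135,0,0],[-0.14,0,0],[-0.14,0,0],[-0.14,0,0]],"rot":[[0,0,0],[0,0,0],[0,0,0],[0,0,0],[0,0,0],[0,0,0],[0,0,0],[0,0,0],[0,0,0],[0,0,0]],"hand":[0.085,0.085,0.085,0.085,0.085,0.085,0.085,0.085,0.085,0.085]}'
python3 - <<'E'
from h import *
rgb,d,c,T=grab('scene');cv2.imwrite('pics/s6.png',cv2.resize(rgb[130:310,370:510,::-1],None,fx=3.3,fy=3.3,interpolation=cv2.INTER_CUBIC))
p=cloud(d,c,T).reshape(-1,3);r=np.hypot(p[:,0]-.512,p[:,1]-.2285)
k=(r<.032)&(p[:,2]>.140)&(p[:,2]<.15);print('collar',k.sum(),np.median(p[k,2]),((p[k].min(0)+p[k].max(0))/2).round(4))
for lo in (.15,.165,.18):
    k=(r<.03)&(p[:,2]>lo)&(p[:,2]<lo+.015);print('grip',lo,k.sum(),np.median(p[k],0).round(4))
k=(r<.03)&(p[:,2]>.2);print('top',k.sum(),np.median(p[k],0).round(4))
E
```

```text
clock: 13.78
tcp_pos: [0.5137, 0.2302, 0.1659]
tcp_rot: [0.439, 0.554, -0.439, 0.554]
ft_force: [-0.4, 0.3, -1.0]
opening: 0.0849
clock: 14.62
tcp_pos: [0.5135, 0.23, 0.3055]
tcp_rot: [0.439, 0.554, -0.439, 0.554]
ft_force: [0.3, 0.5, -0.8]
opening: 0.085
collar 402 0.14463093987739928 [0.5156 0.2282 0.1449]
grip 0.15 69 [0.5243 0.2292 0.1577]
grip 0.165 72 [0.5239 0.2289 0.1728]
grip 0.18 75 [0.5239 0.2293 0.1873]
top 956 [0.5255 0.233  0.3962]
```

View pics/s6.png

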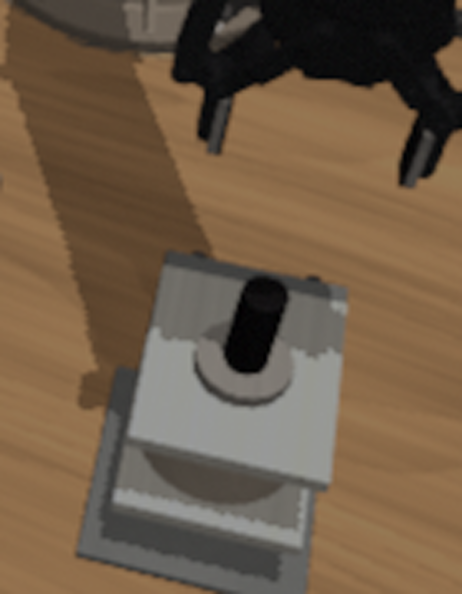

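The spindle stands upright with its collar flat on the plate at (243,365), and the gripper is clear above it. Handing in.

```bash
python3 -c "
from cell import robot
print(robot.finish_job(), robot.get_obs()['clock'])"
```

```text
the job is handed in; nothing more can be done
the job is handed in; nothing more can be done
```

I took the long slim spindle from the stand, lowered it in the gripper through both holes until its collar touched the top plate (about 14 N contact), let go and rose 140 mm. I handed the job in just after 14.6 s; no verdict is reported.

- **Fit:** in the last check the collar's top was about 10 mm above the top plate's face, so the collar is down on the plate. The grip's axis was within about 3 mm of the upper hole's axis, and its visible side moved under 1 mm over about 30 mm of height, so it is upright.
- **Not seen:** the tip and the lower hole are hidden by the holder. I infer the shaft is through because it met no resistance until the collar touched.
- **Small disagreements:** the scene and top cameras differed by 2–3 mm on the upper hole's position. The last collar estimate (a rough midpoint) also read about 3 mm farther out in x than the hole. Both are well inside the 16 mm limit.

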